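Reload the infrared drying rack

ROBOT

A 6-joint arm with a two-finger parallel gripper is mounted at the origin on the work surface. World frame = base frame: x ahead of the robot, y to its left, z up, the work surface at z = 0. Lengths are in mm, angles in rad, forces in N, time in s.
With the tool pointing down it reaches from about 375 to 925 mm from the base axis. Payload 5.7 kg.
Tool frame: the origin (TCP) lies between the finger pads; the fingertips stand 8 mm ahead of it and the grasp point (between the pads) lies 11 mm behind it; z points along the fingers, y is the line along which they close (so a half turn about z gives the same grasp; the last joint's range is limited). The gripper opens to 88 mm and grips with 3 to 60 N. Pads are 20 mm wide; open, the fingers measure 115 mm over their backs; the gripper's body (75 mm by 178 mm) begins 61 mm behind the grasp point.
Start: joints at [1.057, 0.359, 1.51, -0, 1.272, -0.115], TCP at [232.976, 552.884, 195.323] pointing down, gripper open.
Joint ranges: [-2.97, 2.97], [-1.01, 2.36], [0.21, 2.38], [-0.96, 4.11], [0.2, 2.71], [-2.98, 2.98]. Speed limits (rad/s): [2.39, 2.39, 3.14, 3.14, 3.14, 3.14].

INTERFACE

Orientations are given as a rotation vector (axis times angle).
In Python, from station import move_to, servo_line, movej, move_gripper, pause, ik, camera, IKError, job_done, read_time, read_q, read_qvel, read_joint_efforts, read_ee_pos, read_tool_rot, read_contact_force, read_ft_torque, read_grip_width, read_finger_force gives the robot as it stands. Calls block until the motion is done:
- move_to(position, orientation): joint-space move of the TCP to a pose.
- servo_line(position, rot=None, v=150, f_stop=None): straight line of the TCP; rot=None keeps the orientation; v is the mean speed in mm/s. With f_stop (N) it stops when the force on the tool has changed by that much, and returns True; else False.
- movej(angles): joint-space move.
- move_gripper(opening, force=None): opening from 0.0 (shut) to 1.0 (fully open); force is the grip in N (None keeps the last); returns when the fingers have stopped.
- pause(seconds).
- ik(position, orientation): joint angles nearest the present ones, or None.
- camera(name): name is "scene" or "top" or "wrist"; returns a dict with "frame" (420x560x3 uint8, red, green, blue), "depth" (420x560 float32, mm along the optical axis (not along the pixel's ray), 0 where there is no reading), "camera_matrix" (3x3 intrinsics, pixels), "R" (3x3) and "t" (3): a world point X has camera coordinates R X + t. Camera axes: x right, y down, z forward; pixel columns grow to the right and rows downward; lengths in mm; the calibration is good to about 2 mm. A picture is of the moment at which its call begins.
A pose or a line that the arm cannot do raises IKError and nothing moves.
- job_done(): hands the job in; it is judged then, once.
Readings, each from a call of its own:
- read_time(): time.
- read_q(): joint angles.
- read_qvel(): joint speeds.
- read_joint_efforts(): joint torques, N m.
- read_ee_pos(): TCP position.
- read_tool_rot(): TCP orientation.
- read_contact_force(): force on the tool from outside, world axes, zero at the start.
- read_ft_torque(): the same for the moment, N m.
- read_grip_width(): opening from 0.0 (shut) to 1.0 (fully open).
- read_finger_force(): force on a finger pad.
Only numpy, scipy, OpenCV 4.12 (cv2) and the standard library are available. Lean on these libraries where they do the work, as an engineer would, in place of code of your own. Each camera call takes 0.05 s, during which the arm holds its last target. There are 200 camera calls.

TASK

Pull the drying rack's carriage right out from under the lamp hood and lay the dried flat plaque that is on it down flat in the white tray. Lay every square brass bar from the table crosswise over the carriage's two narrow rails, centred so that it sticks out equally beyond both rails, and with about a finger's width of air between bars; then slide the carriage with its load fully home under the hood and, only then, throw the lever beside the hood all the way over to switch the lamps on. Do not disturb the other things on the bench.

Things in the scene. Friction and masses are not known exactly. Their poses are not given: they have to be found in the camera images.
- bar0: solid square brass bar, 68 long (its own x axis) x 16 x 16, about 150 g, all four long faces alike; origin at its centre; starts lying on the open table to the robot's right. There are up to four alike (bar0 to bar3); how many are present varies
- bar1: solid square brass bar, 68 long (its own x axis) x 16 x 16, about 150 g, all four long faces alike; origin at its centre; starts lying on the open table to the robot's right. There are up to four alike (bar0 to bar3); how many are present varies
- bar2: solid square brass bar, 68 long (its own x axis) x 16 x 16, about 150 g, all four long faces alike; origin at its centre; starts lying on the open table to the robot's right. There are up to four alike (bar0 to bar3); how many are present varies
- bar3: solid square brass bar, 68 long (its own x axis) x 16 x 16, about 150 g, all four long faces alike; origin at its centre; starts lying on the open table to the robot's right. There are up to four alike (bar0 to bar3); how many are present varies
- plaque: dried flat brass plaque, 80 long (its own x) x 40 wide (y) x 12 thick (z), about 300 g; origin at its centre; starts lying across the two rails of the carriage, under the hood
- tray: white enamelled tray with blue rim, fixed to the bench on the robot's left, 180 (x) x 125 (y) outside, walls 5 thick and 16 high (coloured bead on top to 17.5), floor 5 thick; inside 170 x 115; origin at the centre of its underside, z up
- rack (a point): point on the carriage midway between its two rails, level with the rail tops (36 above the table); moves with the carriage. x points from the robot into the hood, y to the left, along the rails. A bar lies across the rails along x, its centre 8 above this point; there is room for four at 46 spacing.
- rail_front (a point): middle of the top of the front rail, 17 in front of point rack: a straight upright strip 6 wide and 224 long (along y), standing 24 above the deck
- rail_back (a point): middle of the top of the back rail, 17 behind point rack, the same strip. In the frame of point rack the deck spans x -20 to +74, y -114 to +114, top 12 above the table; along its back edge stands a 3 thick fence, top 48 above the table
- handle_top (a point): centre of the top of the carriage's upright black handle post, 12 (x) x 16 (y) in section, top 60 above the table, rising 48 free from a 30 wide tongue of the deck; it stands 108 in front of (-x of) the middle of the carriage and stays outside the hood. Grip it across its 16 width and draw it along the rack's x axis
- carriage (a joint): how far the carriage is drawn out, m: 0 = fully home under the hood, 0.155 = right out against its stop; slides straight along the rack's -x towards the robot with about 2.5 N of friction and stays where it is left; starts 0 to 0.02
- dryer: fixed infrared dryer: hood with roof (underside 77 above the table where the lamp tubes hang, top 108), side walls 8 thick and a back, open in front; origin on the table at the middle of the carriage's home place, x into the hood, y left. The roof spans x -42 to +92, y -128 to +128; base plate 4 thick, 200 wide, x -255 to +85. Bars on the rails pass 25 under the tubes
- lamp_lever (a joint): angle of the lamp switch lever, rad: 0 = off, leaning to the robot; 1.0 = on, leaning away; it stays where it is left and gives little resistance. It pivots about the dryer's y axis. It starts at 0 to 0.1
- lamp_lever_tip (a point): tip of the black lever (about 70 long, pivoting on a small block on the table just to the right of the hood, 162 right of the dryer's middle and 20 in front of it); push the lever a little below the tip towards +x of the dryer
- jar_a: small amber jar with white lid, bystander, 50 high
- jar_b: small clear jar with white lid, bystander, 50 high
- bowl: small white bowl, bystander, 64 across, 28 high
- file: hand tool with wooden handle, lying, bystander
- can: metal can, bystander, 72 across, 100 high
- block: steel bench block, bystander, 60 x 60 x 20

How it is judged:
By the outcome, as a careful person would: the job done as asked, in the order asked, and still so for the second after the job is handed in, with the robot touching nothing.
Of bar0, bar1, bar2, bar3 only 2 to 4 are there at a start; the rules pass over those that are not, and their reading is None.
At some moment in a run one of bar0, bar1, bar2, bar3 may be knocked a few centimetres aside while the robot is not near it.
Once in a run the grip may slacken for a moment while it holds something.
It also fails if it takes over 210 s, if anything falls off the work surface, if the arm or the gripper's body presses on something with over 40 N, if the wrist force passes 120 N, or if a joint passes its speed limit or range.

## Working session

There is one attempt and no reset: what is moved stays moved. The work goes in short steps, each a Python script; the robot and the scene stay as the last script left them, time stands still between calls to the robot, and variables do not carry over. Pictures are saved under pics/ and viewed, at most 14 in all, crops included, and the job is handed in when it is done.

```bash
ls; mkdir -p pics
python3 - <<'E'
from station import *
import cv2,numpy as np
for n in("top","scene"):
    c=camera(n); np.savez(f"pics/{n}0.npz",**c)
    cv2.imwrite(f"pics/{n}0.png",cv2.resize(c["frame"][:,:,::-1],(800,600),interpolation=cv2.INTER_CUBIC))
    print(n,c["camera_matrix"].round(1).tolist(),c["R"].round(3).tolist(),c["t"].round(1).tolist())
print(read_time(),read_q(),read_tool_rot(),read_grip_width())
E
```

```text
pics
top [[393.9, 0.0, 275.7], [0.0, 393.9, 211.5], [0.0, 0.0, 1.0]] [[0.016, -1.0, 0.002], [-0.988, -0.016, -0.153], [0.153, 0.0, -0.988]] [-20.8, 545.7, 989.1]
scene [[392.5, 0.0, 277.5], [0.0, 392.5, 211.6], [0.0, 0.0, 1.0]] [[0.565, 0.825, -0.021], [0.445, -0.326, -0.834], [-0.695, 0.462, -0.552]] [-282.0, -168.6, 1556.1]
0.1 [ 1.05691427e+00  3.59420917e-01  1.51131840e+00 -2.06464014e-05
  1.27251119e+00 -1.15106398e-01] [-6.22145714e-01 -3.07886811e+00  2.48563042e-03] 0.9978210343371142
```

View pics/top0.png

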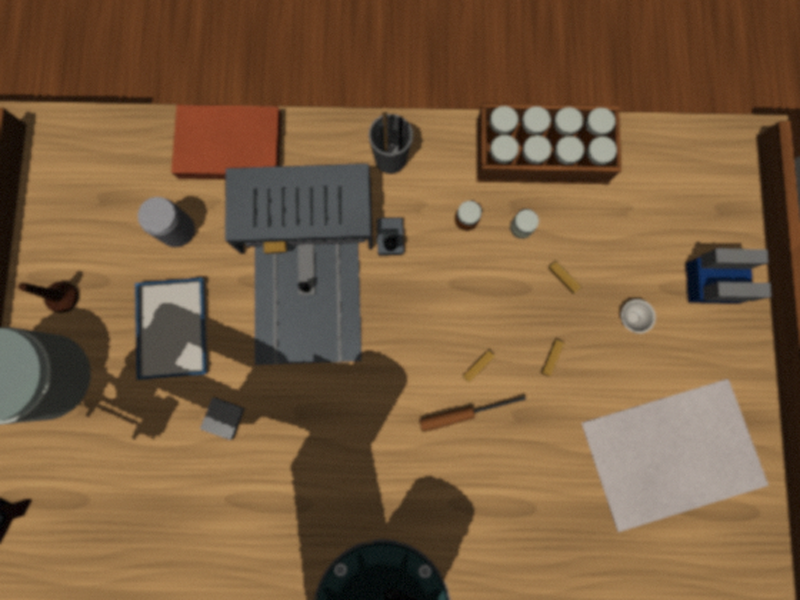

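View pics/scene0.png

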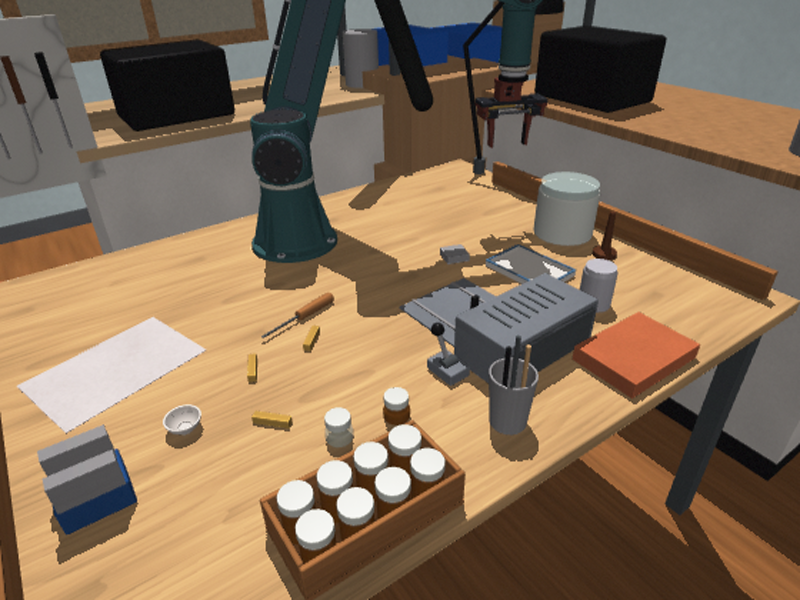

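The top view shows three bars (565,277), (479,364) and (553,357), the hood's roof (300,203), the handle (305,272), the plaque's edge (275,246), the tray (172,328) and the lever (391,237). The scene view also shows three bars. Next I measure these.

```bash
cat > h.py <<'E'
import numpy as np, cv2
from station import *
def world(c,uv,z):
    "pixel -> world on the plane z"
    K,R,t=c["camera_matrix"],c["R"],c["t"]
    d=R.T@np.linalg.inv(K)@np.array([uv[0],uv[1],1.]); o=-R.T@t
    return o+d*(z-o[2])/d[2]
def cloud(c):
    K,R,t=c["camera_matrix"],c["R"],c["t"]; D=c["depth"].astype(float)
    v,u=np.mgrid[:D.shape[0],:D.shape[1]]
    P=np.dstack([(u-K[0,2])/K[0,0]*D,(v-K[1,2])/K[1,1]*D,D])
    return (P-t)@R
def bars(c,zmax=30,zmin=4,amin=40):
    "brass blobs: centre x,y, long-axis angle, length, width, mean z"
    P=cloud(c); hsv=cv2.cvtColor(c["frame"],cv2.COLOR_RGB2HSV)
    m=((hsv[...,1]>130)&(hsv[...,0]>17)&(hsv[...,0]<32)&(P[...,2]>zmin)&(P[...,2]<zmax)&(c["depth"]>0)).astype(np.uint8)
    n,l,s,_=cv2.connectedComponentsWithStats(m); out=[]
    for i in range(1,n):
        if s[i,4]<amin: continue
        p=P[l==i]; q=p[p[:,2]>np.percentile(p[:,2],60)-3]
        (x,y),(w,h),a=cv2.minAreaRect(q[:,:2].astype(np.float32))
        if w<h: w,h,a=h,w,a+90
        out.append((x,y,np.radians((a+90)%180-90),w,h,np.median(q[:,2])))
    return out
def down(yaw):
    "tool down, its y axis (closing line) at angle yaw from world x"
    from scipy.spatial.transform import Rotation as Ro
    y=np.array([np.cos(yaw),np.sin(yaw),0]); z=np.array([0,0,-1.])
    return Ro.from_matrix(np.column_stack([np.cross(y,z),y,z])).as_rotvec()
E
python3 - <<'E'
from h import *
np.set_printoptions(precision=1,suppress=True)
L=lambda n:dict(np.load(f"pics/{n}0.npz"))
for n in("top","scene"):
    for b in bars(L(n),70): print(n,np.round(b,2))
c=L("top");P=cloud(c)
for uv,z in [((305,287),60),((391,237),60),((136,285),17),((204,279),17),((208,374),17),((139,378),17)]:
    print(uv,world(c,np.array(uv)*.7,z))
# roof
m=(P[...,2]>102)&(P[...,2]<114)&(P[...,0]>400); m[:, :150]=0; m[:,265:]=0
q=P[m]; print("roof",cv2.minAreaRect(q[:,:2].astype(np.float32)),len(q),np.median(q[:,2]))
m=(P[...,2]>10)&(P[...,2]<24); m[:,:90]=0; m[:,150:]=0; m[:190]=0;m[270:]=0
q=P[m]; print("tray",cv2.minAreaRect(q[:,:2].astype(np.float32)),len(q))
m=(P[...,2]>50)&(P[...,2]<68); m[:,205:]&=True; m[:,:203]=0; m[:,225:]=0; m[:165]=0;m[210:]=0
q=P[m]; print("handle",q.mean(0),len(q),q.min(0),q.max(0))
m=P[...,2]>25; m[:,:262]=0; m[:,285:]=0; m[:150]=0;m[180:]=0
q=P[m]; print("lever",q[np.argsort(-q[:,2])[:12]].mean(0),len(q))
for n,x0,y0,x1,y1 in(("top",140,100,300,270),):
    f=c["frame"][y0:y1,x0:x1,::-1]; cv2.imwrite("pics/crop0.png",cv2.resize(f,None,fx=3.5,fy=3.5,interpolation=cv2.INTER_CUBIC))
E
```

```text
top [645.8 210.5  -1.5  37.9  20.   47.9]
top [ 604.1 -333.4    0.8   66.3   16.9   16.4]
top [ 451.9 -307.4   -0.4   66.9   16.9   15.3]
top [ 434.1 -168.7   -0.8   66.    14.8   16.2]
scene [ 434.4 -171.5   -0.8   66.7   16.9   16. ]
scene [ 451.1 -309.8   -0.4   68.5   16.2   16.1]
scene [ 604.2 -336.3    0.8   68.8   18.3   15.9]
(305, 287) [568.2 149.   60. ]
(391, 237) [663.8  -4.8  60. ]
(136, 285) [574.5 474.5  17. ]
(204, 279) [588.1 347.2  17. ]
(208, 374) [410.4 327.8  17. ]
(139, 378) [401.1 454.   17. ]
roof ((755.6939086914062, 155.25425720214844), (216.9159698486328, 276.14599609375), 3.2142186164855957) 5172 106.45189275157293
tray ((495.5150451660156, 406.2163391113281), (182.38291931152344, 129.16079711914062), 5.751743793487549) 665
handle [572.4 154.4  58.7] 30 [566.7 147.7  51.3] [578.9 161.   61.5]
lever [599.9  -5.2 258.9] 296
```

View pics/crop0.png

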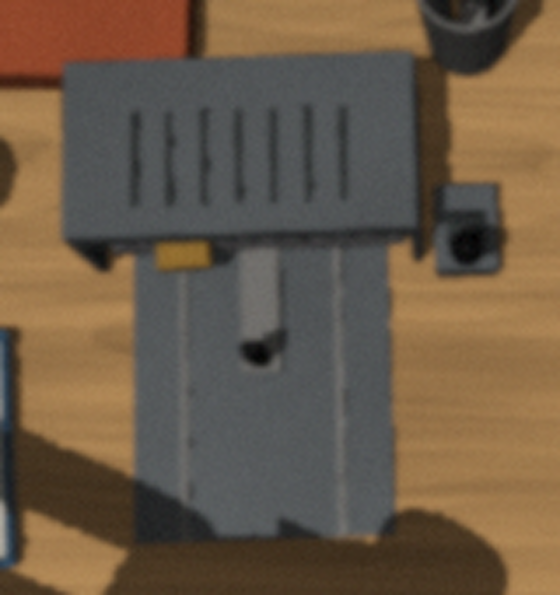

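The crop shows the roof corners (63,62), (413,53), (418,230), (66,240), the plaque's edge (183,258), the handle top (262,346) and the lever knob (467,243). Next I compute the dryer frame from these.

Run:
```python
from h import *
np.set_printoptions(precision=1,suppress=True)
c=dict(np.load("pics/top0.npz"))
W=lambda u,v,z:world(c,(140+u/3.5-.35,100+v/3.5-.35),z)[:2]
C=[W(*p,108) for p in((63,62),(413,53),(418,230),(66,240))]
for a in C: print(a)
yv=C[0]+C[3]-C[1]-C[2]; print("w",np.linalg.norm(C[0]-C[1]),np.linalg.norm(C[3]-C[2]),"d",np.linalg.norm(C[0]-C[3]),np.linalg.norm(C[1]-C[2]))
a=np.arctan2(yv[1],yv[0])-np.pi/2; print("yaw from width",a)
xv=C[0]+C[1]-C[2]-C[3]; print("yaw from depth",np.arctan2(xv[1],xv[0]))
X=np.array([np.cos(a),np.sin(a)]);Y=np.array([-X[1],X[0]])
O=np.mean(C,0)-25*X; print("origin",O)
def fr(p): return np.array([(p-O)@X,(p-O)@Y])
print("handle",W(262,346,60),fr(W(262,346,60)))
print("plaque corners",[fr(W(u,v,z)) for u,v,z in((157,268,48),(210,268,48))])
print("lever",[fr(W(467,243,z)) for z in(50,70)],"block",fr(W(467,262,20)))
print("base plate",[fr(W(u,v,4)) for u,v in((136,540),(392,534),(136,262),(388,250))])
```

```text
[772.8 291.8]
[783.9  37.9]
[651.4  31.3]
[639.9 281.4]
w 254.11892127834014 250.38652765238223 d 133.2856497522499 132.73127629982065
yaw from width 0.04483266983848533
yaw from depth 0.06379830104765974
origin [687.  159.5]
handle [574.5 146.7] [-113.    -7.8]
plaque corners [array([-48.6,  72.8]), array([-49.7,  32.9])]
lever [array([ -36.4, -161.3]), array([ -41.7, -161.2])] block [ -43.5 -160.9]
base plate [array([-250. ,   97.5]), array([-251. ,  -97.8]), array([-32.1,  99.4]), array([-28., -99.])]
```

```bash
cat >> h.py <<'E'
A=0.052; O=np.array([687.,159.5])
def dw(x,y):
    "dryer frame -> world xy"
    return O+np.array([np.cos(A)*x-np.sin(A)*y,np.sin(A)*x+np.cos(A)*y])
def fr(p):
    d=np.asarray(p)[...,:2]-O; return np.stack([d[...,0]*np.cos(A)+d[...,1]*np.sin(A),-d[...,0]*np.sin(A)+d[...,1]*np.cos(A)],-1)
def best(pos,yaw):
    "of the two like grasps the one with the last joint nearer its middle"
    r=[(abs(q[5]),k) for k in(yaw,yaw+np.pi) if (q:=ik(pos,down(k))) is not None]
    return min(r)[1]
def above(xy,yaw,z=230):
    "go over xy at height z; returns the yaw taken"
    p=np.array([*xy,z]); k=best(p,yaw); move_to(p,down(k)); return k
def snap(n,f):
    c=camera(n); np.savez(f"pics/{f}.npz",**c); cv2.imwrite(f"pics/{f}.png",cv2.resize(c["frame"][:,:,::-1],(800,600),interpolation=cv2.INTER_CUBIC)); return c
E
python3 - <<'E'
from h import *
np.set_printoptions(precision=1,suppress=True)
k=above(dw(-115,0)-[0,0],A+np.pi/2,250); print(k,read_ee_pos(),read_q(),read_time())
move_gripper(0.5,20)
c=snap("wrist","w1"); P=cloud(c)
h=P[(P[...,2]>53)&(P[...,2]<68)&(c["depth"]>0)]; F=fr(h)
m=(abs(F[:,0]+115)<25)&(abs(F[:,1])<25); print(len(h),F[m].min(0),F[m].max(0),F[m].mean(0),h[m].mean(0))
s=snap("scene","s1");P=cloud(s);F=fr(P); m=(P[...,2]>20)&(P[...,2]<100)&(abs(F[...,1]+162)<14)&(abs(F[...,0]+20)<70)
for z in range(20,100,10):
    n=m&(P[...,2]>=z)&(P[...,2]<z+10)
    if n.any(): print("lever",z,F[n].mean(0),n.sum())
E
```

```text
1.6227963267948966 [571.8 154.3 249.9] [ 0.1  0.3  1.5  0.   1.4 -1.5] 2.0083
802 [-120.   -5.] [-107.8    9.1] [-114.3    2. ] [572.7 155.5  59.4]
lever 20 [  -9.8 -163.4] 124
lever 30 [ -16.4 -162. ] 52
lever 40 [ -27.  -162.5] 15
lever 50 [ -32.8 -162.8] 15
lever 60 [ -38.2 -162.7] 14
lever 70 [ -41.4 -164.4] 15
lever 80 [ -44.2 -168.1] 28
lever 90 [ -47.9 -163.4] 35
```

View pics/w1.png

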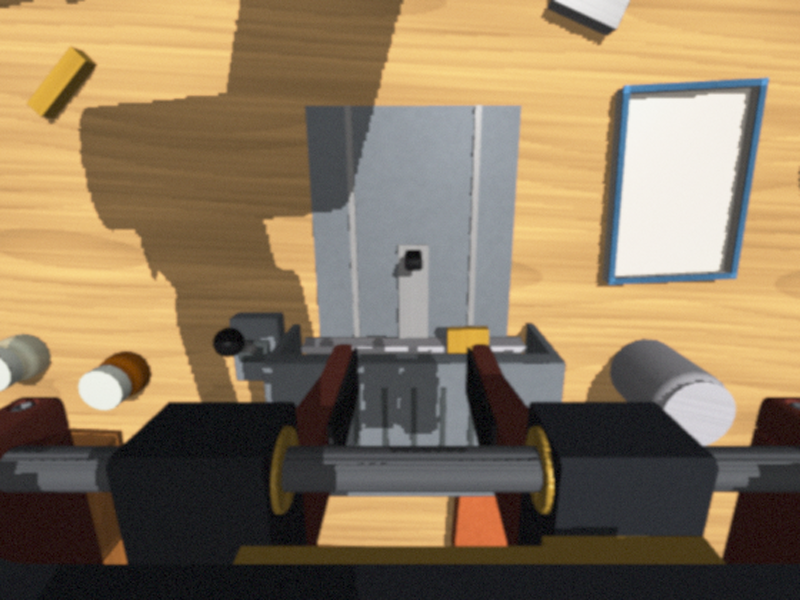

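The wrist view shows the handle top (413,260), the base plate's corners (306,107) and (519,107), the rim of the tray (628,88), (767,80), (740,273), (610,282), and the lever knob (230,342). I'll refine the yaw and the tray from these.

Run:
```python
from h import *
np.set_printoptions(precision=3,suppress=True)
c=dict(np.load("pics/w1.npz"))
W=lambda u,v,z:world(c,((u+.5)*.7-.5,(v+.5)*.7-.5),z)[:2]
def ang(a,b): d=a-b; return np.arctan2(d[1],d[0])
pl=[W(306,107,4),W(519,107,4)]; print("front edge",pl,np.linalg.norm(pl[1]-pl[0]),ang(pl[1],pl[0])-np.pi/2, fr(np.array(pl)))
print("R edge",ang(W(319,330,4),W(306,107,4)),"L",ang(W(509,320,4),W(519,107,4)))
T=[W(*p,17.5) for p in((628,88),(767,80),(740,273),(610,282))]; print("tray",T,np.mean(T,0),[np.linalg.norm(T[i]-T[i-1]) for i in range(4)],ang(T[3],T[0]),ang(T[2],T[1]))
print("plaque",fr(np.array([W(447,352,48),W(489,352,48)])))
for s in(c,dict(np.load("pics/top0.npz"))):
    P=cloud(s); w=(P[...,2]>10)&(P[...,2]<24)&(abs(P[...,0]-495)<110)&(abs(P[...,1]-400)<80)
    print(cv2.minAreaRect(P[w][:,:2].astype(np.float32)),w.sum())
    g=(P[...,2]>103)&(P[...,2]<113)&(abs(P[...,0]-715)<110)&(abs(P[...,1]-160)<150);print("roof",cv2.minAreaRect(P[g][:,:2].astype(np.float32)))
```

```text
front edge [array([441.987,  49.114]), array([431.782, 245.776])] 196.9268096396425 0.05184221611089601 [[-250.42   -97.502]
 [-250.389   99.425]]
R edge 0.04708078318471246 L 0.06988415901122053
tray [array([413.351, 337.366]), array([400.622, 458.555]), array([573.737, 480.48 ]), array([589.552, 353.109])] [494.316 407.378] [np.float64(176.9029214766224), np.float64(121.85608841257424), np.float64(174.49733528590184), np.float64(128.34938673576698)] 0.08910918024118829 0.1259775164893197
plaque [[-24.744  34.497]
 [-24.735  75.335]]
((495.49981689453125, 406.3826599121094), (183.00616455078125, 128.9001922607422), 5.662281513214111) 3028
roof ((714.4409790039062, 163.13987731933594), (134.6203155517578, 255.7167205810547), 3.2395598888397217)
((495.5150451660156, 406.2163391113281), (182.38291931152344, 129.16079711914062), 5.751743793487549) 665
roof ((731.697509765625, 149.9296112060547), (169.07772827148438, 284.219482421875), 3.4393844604492188)
```

```bash
sed -i 's/^A=0.052.*/A=0.055; O=np.array([690.,161.5])/' h.py
python3 - <<'E'
from h import *
np.set_printoptions(precision=2,suppress=True)
k=A+np.pi/2
p=dw(-117,0.5); move_to([*p,150],down(k))
print(servo_line([*p,38],v=80,f_stop=10))
move_gripper(0.0,25); print("w",read_grip_width()*88,read_contact_force())
q=dw(-265,0.3); st=servo_line([*q,38],v=60,f_stop=14)
print(st,read_ee_pos(),fr(read_ee_pos()),read_contact_force(),read_grip_width()*88,read_time())
E
```

```text
False
w 0.5947124130411396 [ 0.36  0.42 -0.15]
False [425.66 147.25  38.01] [-264.72    0.3 ] [ 0.28 -0.07 -0.06] 0.10817283159075411 8.375
```

Run:
```python
from h import *
move_gripper(0.5)
p=dw(-200,0); servo_line([*dw(-265,.3),150],v=150); move_to([*p,250],down(A+np.pi/2))
c=snap("wrist","w2"); P=cloud(c); F=fr(P)
m=(P[...,2]>25)&(P[...,2]<72)&(abs(F[...,1])<25)&(F[...,0]<-60)
print(m.sum(),F[m].min(0),F[m].max(0),P[m].min(0),P[m].max(0))
f=c["frame"][100:330,180:420,::-1]; cv2.imwrite("pics/w2c.png",cv2.resize(f,None,fx=2.5,fy=2.5,interpolation=cv2.INTER_CUBIC))
```

```text
192 [-123.76888899   -7.18068306] [-111.40020321    8.51259789] [566.49174568 147.71891853  25.22713915] [578.61848074 163.40036494  62.56764973]
```

View pics/w2c.png

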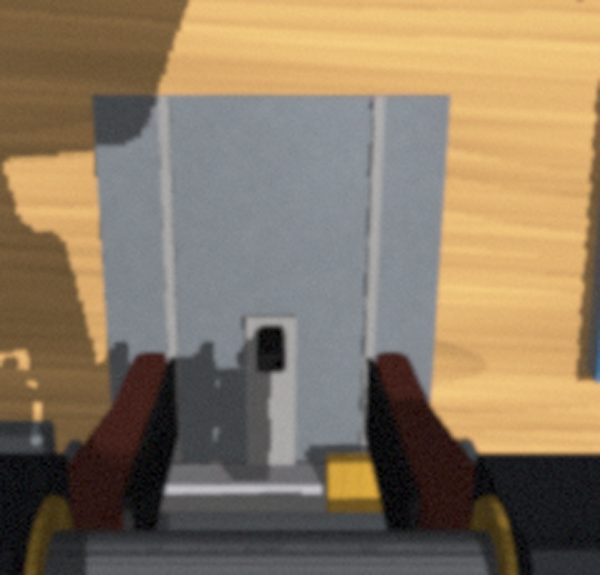

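The crop shows the handle (270,348) still in the home position, so the grip missed it. I'll go back down and look before closing.

Run:
```python
from h import *
np.set_printoptions(precision=2,suppress=True)
p=dw(-117.4,0.5); move_to([*p,150],down(A+np.pi/2))
print(servo_line([*p,38],v=80,f_stop=10),read_ee_pos(),read_tool_rot(),read_grip_width())
c=snap("wrist","w3"); snap("scene","s3"); s=dict(np.load("pics/s3.npz"))
f=np.vstack([c["frame"][150:400,140:440],s["frame"][150:300,250:430][:, :].repeat(1,0)[:, :].copy() if 0 else cv2.resize(s["frame"][170:270,280:400],(300,250))])
cv2.imwrite("pics/w3c.png",cv2.resize(f[:,:,::-1],(600,600)[0:2] if 0 else (360*2-120,600)))
```

```text
False [573.21 155.63  38.52] [-0.09  3.14  0.  ] 0.49487635363302557
```

View pics/w3c.png

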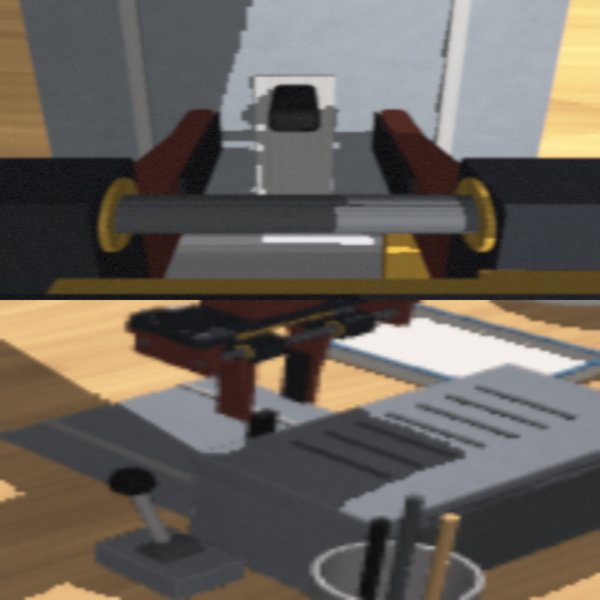

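Run:
```python
from h import *
np.set_printoptions(precision=1,suppress=True)
T=read_ee_pos(); R=cv2.Rodrigues(np.array(read_tool_rot()))[0]; print(R)
for n,f in(("wrist",lambda u,v:((u-140)*2,(v-150)*1.2)),("scene",lambda u,v:((u-280)*5,300+(v-170)*3))):
    c=dict(np.load(f"pics/{n[0]}3.npz"))
    print(n,"cam pos",-c["R"].T@c["t"])
    for y in(-22,0,22):
        X=T+R@[0,y,8]; q=c["camera_matrix"]@(c["R"]@X+c["t"]); print(X,f(*(q[:2]/q[2])),q[2])
    P=cloud(c); F=fr(P)
    for z in range(15,110,8):
        m=(P[...,2]>z)&(P[...,2]<z+8)&(abs(F[...,0]+117)<60)&(abs(F[...,1])<50)&(F[...,0]<-50); r=c["frame"].astype(int); 
        red=m&(r[...,0]>r[...,1]*1.8); dk=m&(r.max(2)<50)
        print(z,"red",red.sum(),F[red].mean(0) if red.any() else "","dark",dk.sum(),F[dk].mean(0) if dk.any() else "")
```

```text
[[-1.  -0.1  0. ]
 [-0.1  1.   0. ]
 [-0.   0.  -1. ]]
wrist cam pos [497.6 151.7 227.8]
[574.4 133.6  30.5] (np.float64(231.93412397344326), np.float64(102.39028248396546)) 210.58579356399338
[573.2 155.6  30.5] (np.float64(295.4210251426266), np.float64(102.38650283031606)) 210.58762400929527
[571.9 177.6  30.5] (np.float64(358.9068226544566), np.float64(102.38272324237207)) 210.58945445459716
15 red 0  dark 35 [-123.1   -0.6]
23 red 2 [-123.2   -1.4] dark 78 [-123.    -0.4]
31 red 0  dark 83 [-123.    -0.5]
39 red 0  dark 92 [-123.1   -0.2]
47 red 0  dark 104 [-123.1   -0.3]
55 red 0  dark 433 [-119.1   -0. ]
63 red 33 [-127.3   -1.7] dark 35 [-116.4   10.4]
71 red 126 [-127.2    2.5] dark 152 [-118.6    2.4]
79 red 147 [-127.1    2.8] dark 187 [-119.1    0.6]
87 red 163 [-127.     1.9] dark 236 [-119.     0.6]
95 red 194 [-127.3   -1.5] dark 267 [-119.2    0.9]
103 red 258 [-127.3    1.7] dark 295 [-120.2    0.7]
scene cam pos [1315.2 -540.9  712.2]
[574.4 133.6  30.5] (np.float64(235.7109499768879), np.float64(442.74634570831785)) 1202.0941531832664
[573.2 155.6  30.5] (np.float64(261.6719794103332), np.float64(435.1018142439114)) 1213.0752597670703
[571.9 177.6  30.5] (np.float64(287.1672119424744), np.float64(427.5944421736335)) 1224.056366350874
15 red 0  dark 0 
23 red 0  dark 0 
31 red 0  dark 2 [-116.3   -2. ]
39 red 0  dark 11 [-115.    -4.5]
47 red 0  dark 12 [-114.1   -6. ]
55 red 0  dark 12 [-115.7   -3.5]
63 red 3 [-115.   -29.3] dark 3 [-113.8   22.8]
71 red 16 [-113.5  -26.3] dark 13 [-115.7   22.7]
79 red 13 [-113.9  -21.5] dark 12 [-116.1   22.8]
87 red 13 [-112.6  -21.6] dark 9 [-115.4   22.2]
95 red 14 [-112.7  -23. ] dark 14 [-115.6   22.3]
103 red 19 [-112.  -20.] dark 10 [-118.4   23.3]
```

The fingertips show at z ≈ 65, where the frame data predicts 30, so the real tips sit about 35 mm higher than stated. I'll measure it by touching the base plate (z = 4).

Run:
```python
from h import *
np.set_printoptions(precision=2,suppress=True)
p=dw(-117.4,0.5); 
print(servo_line([*p,5],v=70,f_stop=6),read_ee_pos(),read_contact_force())
print(servo_line([*p,-30],v=20,f_stop=5),read_ee_pos(),read_contact_force(),read_time())
```

```text
False [572.49 155.5    4.52] [ 0.22 -0.14 -0.27]
True [572.68 155.54 -22.9 ] [-0.46 -0.75  5.29] 14.825
```

The tips touch at TCP z = −22.9, so the tip height is TCP z + 27. From here on I command by tip height.

```bash
cat >> h.py <<'E'
TIP=27   # measured: fingertips stand 27 above the commanded TCP
def P3(xy,tip): return [xy[0],xy[1],tip-TIP]
E
python3 - <<'E'
from h import *
np.set_printoptions(precision=2,suppress=True)
p=dw(-117.4,0.5); servo_line(P3(p,28),v=60)
move_gripper(0.0,25); print("w",read_grip_width()*88,read_finger_force(),read_contact_force())
q=dw(-265,0.3); st=servo_line(P3(q,28),v=60,f_stop=14)
print(st,fr(read_ee_pos()),read_contact_force(),read_grip_width()*88,read_time())
E
```

```text
w 15.50672631141957 24.999426305294037 [ 1.32 -4.46 -0.29]
False [-263.62   -0.11] [ 5.43 -5.25 -9.66] 15.7544364858014 18.5417
```

Run:
```python
from h import *
np.set_printoptions(precision=2,suppress=True)
move_gripper(0.45); p=dw(-263.6,0); servo_line(P3(p,110),v=150)
move_to([*dw(-150,40),200],down(A+np.pi/2))
c=snap("wrist","w4"); P=cloud(c); F=fr(P)
for b in bars(c,60,40,200): print("plaque",b,fr(b[:2]))
m=(P[...,2]>50)&(P[...,2]<66)&(abs(F[...,1])<25)&(F[...,0]<-230); print("handle",F[m].min(0),F[m].max(0)) if m.any() else 0
m=(P[...,2]>31)&(P[...,2]<41)&(F[...,0]>-200)&(F[...,0]<-110); 
for s in(-1,1):
    n=m&(abs(F[...,0]+155-17*s)<9); print("rail",s,n.sum(),F[n].mean(0),F[n].min(0),F[n].max(0))
```

```text
plaque (529.79345703125, 206.10069274902344, np.float64(0.08003739504448044), 78.77639770507812, 38.93306350708008, np.float64(48.10849579250513)) [-157.51   53.34]
handle [-268.85   -7.03] [-256.92    8.61]
rail -1 834 [-172.32   -8.16] [-175.37 -111.91] [-168.73  111.9 ]
rail 1 920 [-138.31  -11.51] [-141.46 -111.54] [-134.77  112.49]
```

View pics/w4.png

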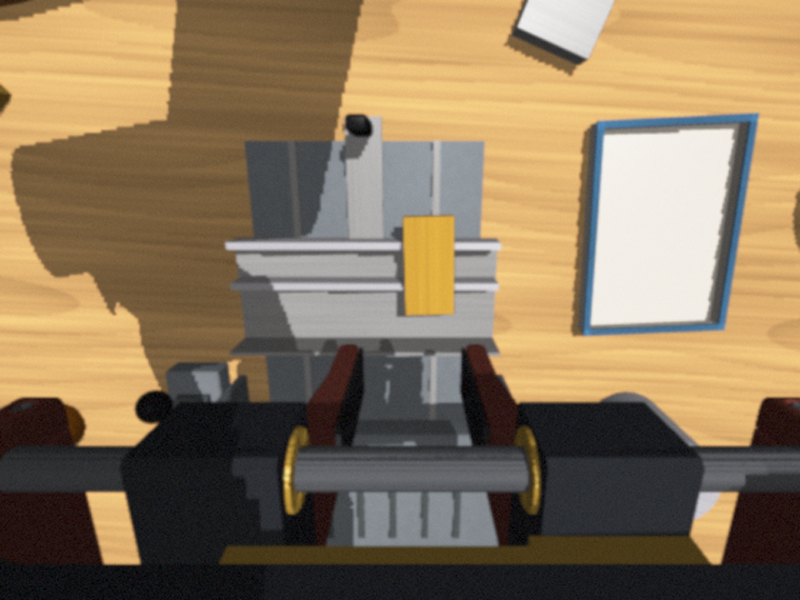

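The wrist view shows the carriage right out, the plaque across the rails at (428,265), and the empty tray at (670,225). Next, the plaque.

Run:
```python
from h import *
np.set_printoptions(precision=2,suppress=True)
move_gripper(0.7)
p=dw(-155.5,53.4); k=.08+np.pi/2
move_to(P3(p,90),down(k)); print(servo_line(P3(p,37),v=80,f_stop=8))
move_gripper(0,40); print("w",read_grip_width()*88,read_ee_pos())
servo_line(P3(p,85),v=100); print("w",read_grip_width()*88)
t=np.array([495.4,406.3])
move_to(P3(t,85),down(.1+np.pi/2)); print("w",read_grip_width()*88,read_finger_force())
servo_line(P3(t,20),v=100); print(servo_line(P3(t,4),v=30,f_stop=5),read_ee_pos(),read_grip_width()*88)
move_gripper(0.65); servo_line(P3(t,150),v=150)
c=snap("wrist","w5")
for b in bars(c,30,8,100): print("plaque",np.round(b,2))
print(read_time())
move_to([480,60,330],down(A+np.pi/2)); move_gripper(0.45)
s=camera("scene")
for b in bars(s,30,4,40): print("bar",np.round(b,2))
```

```text
False
w 39.56880373201357 [532.08 206.35  10.36]
w 39.522509970995586
w 39.95384968921526 39.99847412109375
True [495.41 406.41 -20.88] 39.5717882622339
plaque [493.15 406.12   0.1   78.6   38.8   17.15]
27.425
bar [495.51 402.12   0.11  77.02  43.43  16.73]
bar [ 434.07 -171.33   -0.78   70.55   16.63   15.61]
bar [ 450.49 -309.05   -0.44   71.19   15.32   15.72]
bar [ 604.94 -335.89    0.75   67.72   17.07   15.78]
```

```bash
cat >> h.py <<'E'
def near(c,xy,d=60):
    L=[b for b in bars(c,30,4,150) if np.hypot(b[0]-xy[0],b[1]-xy[1])<d and b[3]>50]
    return min(L,key=lambda b:np.hypot(b[0]-xy[0],b[1]-xy[1])) if L else None
def take(xy,ang,name):
    "look from above, grasp the bar near xy, lift; True if held"
    k=above(xy,ang+np.pi/2,200); move_gripper(0.45)
    c=snap("wrist",name); b=near(c,xy)
    print("seen",None if b is None else np.round(b,2))
    if b is None: return False
    k=best(P3(b[:2],60),b[2]+np.pi/2); move_to(P3(b[:2],60),down(k))
    print("touch",servo_line(P3(b[:2],3.5),v=90,f_stop=8)); move_gripper(0,40)
    servo_line(P3(b[:2],130),v=200); w=read_grip_width()*88; print("w",round(w,1)); return w>12
def put(y,name,rx=-155.3):
    p=dw(rx,y); k=best(P3(p,60),A+np.pi/2)
    move_to(P3(p,130),down(k)); w=read_grip_width()*88; print("over",round(w,1),round(read_finger_force(),1))
    if w<12: return False
    servo_line(P3(p,48),v=150); print("down",servo_line(P3(p,36),v=25,f_stop=3),read_ee_pos()[2]+TIP)
    move_gripper(0.32); servo_line(P3(p,150),v=200)
    c=snap("wrist",name)
    for b in bars(c,62,42,150): print("rack bar",fr(b[:2]).round(1),np.round(b[2]-A,3),np.round(b[3:],1))
    print("t",read_time()); return True
E
python3 - <<'E'
from h import *
if take((434,-170.5),-.78,"b1"): put(-42,"r1")
E
```

```text
seen [ 434.8  -170.32   -0.77   68.17   15.41   16.1 ]
touch False
w 15.8
over 15.4 40.0
down True 39.77769834627241
rack bar [-155.   -41.6] -0.009 [67.2 14.9 52.1]
t 37.0
```

Bar placed to within 0.5 mm. Next, the second and third.

```bash
python3 - <<'E'
from h import *
if take((451,-308.5),-.42,"b2"): put(0.3,"r2")
E
python3 - <<'E'
from h import *
if take((604.5,-335),.77,"b3"): put(42.5,"r3")
E
```

```text
seen [ 4.5191e+02 -3.0928e+02 -4.2000e-01  6.6620e+01  1.5380e+01  1.5940e+01]
touch False
w 15.6
over 15.7 40.0
down True 39.81418961205716
rack bar [-154.4  -41.4] 0.0 [66.8 16.4 52.1]
rack bar [-152.7    0.7] -0.008 [66.8 14.9 52.1]
t 47.25
seen [ 606.32 -335.55    0.77   67.49   15.16   15.96]
touch False
w 15.8
over 15.5 40.0
down True 39.883703838065415
rack bar [-154.1  -41. ] 0.004 [67.2 16.3 52. ]
rack bar [-152.8    1. ] -0.003 [66.1 16.3 52.1]
rack bar [-152.8   43. ] -0.008 [66.5 15.3 52.1]
t 56.5333
```

Run:
```python
from h import *
np.set_printoptions(precision=2,suppress=True)
move_to([*dw(-150,0),200],down(A+np.pi/2))
c=snap("wrist","w6"); P=cloud(c); F=fr(P)
for b in bars(c,62,42,150): print("rack bar",fr(b[:2]).round(1),np.round(b[2]-A,3),np.round(b[3:],1))
m=(P[...,2]>31)&(P[...,2]<41)&(F[...,0]>-200)&(F[...,0]<-110); 
for s in(-1,1):
    n=m&(abs(F[...,0]+155-17*s)<9); print("rail",s,n.sum(),F[n].mean(0),F[n].min(0),F[n].max(0))
m=(P[...,2]>50)&(P[...,2]<66)&(abs(F[...,1])<25)&(F[...,0]<-230); print("handle",F[m].min(0),F[m].max(0))
s=camera("scene"); print([np.round(b,1) for b in bars(s,60,4,30)])
f=c["frame"][60:270,130:410,::-1]; t=camera("top")["frame"][120:330,280:560,::-1]
cv2.imwrite("pics/w6c.png",cv2.resize(np.vstack([f,t]),(400*2-50*2,600) if 0 else (400,600)))
```

```text
rack bar [-154.2    7.9] 0.128 [66.2 34.1 52.3]
rack bar [-154.1  -41.2] -0.0 [67.1 16.  52. ]
rail -1 879 [-171.26    3.62] [-179.49 -111.29] [-168.06  112.62]
rail 1 918 [-137.55    4.56] [-146.75 -111.46] [-134.06  112.33]
handle [-267.29   -7.24] [-255.8     8.02]
[array([495. , 400.6,   0.1,  81.7,  40. ,  16.4]), array([535.9, 139.4,  -1.5,  78.3,  70.4,  51.7])]
```

View pics/w6c.png

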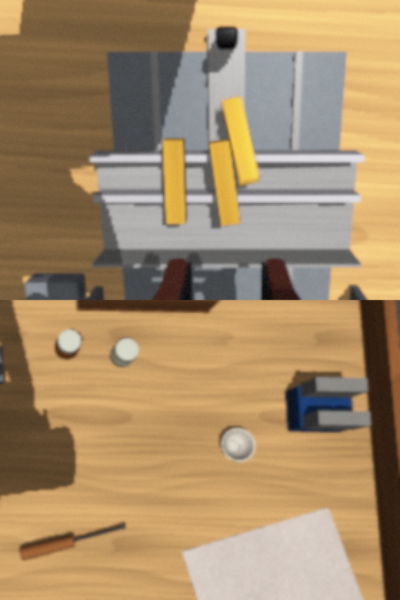

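The crop shows two bars across the rails (175,182) and (224,184). The third, at (240,140), has been knocked forward against the middle one. The table on the right has no other bars. Next I measure the knocked bar.

Run:
```python
from h import *
np.set_printoptions(precision=1,suppress=True)
c=dict(np.load("pics/w6.npz")); s=camera("wrist"); t=read_time()
for c in(c,s):
    P=cloud(c); F=fr(P); hsv=cv2.cvtColor(c["frame"],cv2.COLOR_RGB2HSV)
    def px(u,v): # crop px -> image
        return 130+u*.7,60+v*.7
    for u,v in((175,145),(175,182),(175,220),(217,148),(224,184),(232,220),(232,102),(236,120),(240,140),(245,160),(248,178)):
        x,y=map(int,map(round,px(u,v))); print((u,v),F[y,x],P[y,x,2],end=" | ")
    print()
x0,y0,x1,y1=190,110,340,235
cv2.imwrite("pics/w7c.png",cv2.resize(s["frame"][y0:y1,x0:x1,::-1],(720,600),interpolation=cv2.INTER_CUBIC))
```

```text
(175, 145) [-183.3  -39.9] 52.465506417141796 | (175, 182) [-155.2  -40.9] 52.237881063638774 | (175, 220) [-123.9  -41.7] 54.304959889118514 | (217, 148) [-181.    -6.9] 52.22721098942251 | (224, 184) [-152.7   -1.4] 51.907452181452406 | (232, 220) [-123.3    4.3] 52.49180125103798 | (232, 102) [-215.8    4.3] 33.17888073036133 | (236, 120) [-201.8    7.7] 40.00831588305946 | (240, 140) [-187.    10.9] 47.234704264147595 | (245, 160) [-172.4   15.3] 54.152954309902206 | (248, 178) [-159.1   17.3] 60.61156969470798 | 
(175, 145) [-185.5  -39.2] 52.125049987909435 | (175, 182) [-157.5  -40.1] 51.854199512185495 | (175, 220) [-126.1  -41. ] 52.92313157929275 | (217, 148) [-183.3   -6.2] 52.21394243057943 | (224, 184) [-155.2   -0.8] 52.028714337267054 | (232, 220) [-126.2    5. ] 53.07885941577347 | (232, 102) [-217.9    4.9] 29.54110231139653 | (236, 120) [-203.8    8.3] 36.06063687790728 | (240, 140) [-189.1   11.5] 45.6808301342665 | (245, 160) [-174.7   15.8] 53.578615682797896 | (248, 178) [-160.5   18.1] 55.43106503403947 |
```

View pics/w7c.png

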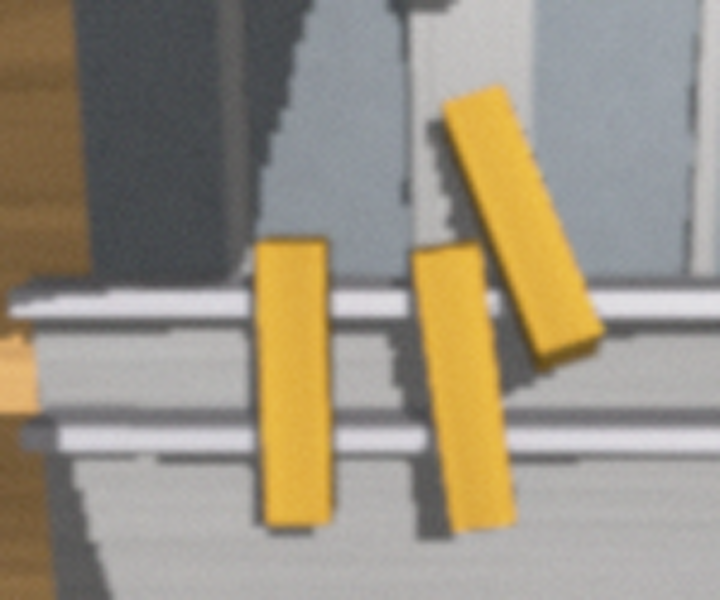

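The enlarged crop shows the third bar tipped over the front rail and still settling, with the middle bar turned by ~0.15 rad. I'll let it settle and measure again.

```bash
cat >> h.py <<'E'
def brass(c,zlo=6,zhi=95,amin=150):
    "brass blobs split after a one-pixel erosion; plane fit of the top: centre, yaw in rack frame, pitch"
    P=cloud(c); F=fr(P); hsv=cv2.cvtColor(c["frame"],cv2.COLOR_RGB2HSV)
    m=((hsv[...,1]>130)&(hsv[...,0]>17)&(hsv[...,0]<32)&(hsv[...,2]>150)&(P[...,2]>zlo)&(P[...,2]<zhi)&(c["depth"]>0)&(abs(F[...,1])<130)&(F[...,0]<-60)).astype(np.uint8)
    m=cv2.erode(m,np.ones((3,3)))
    n,l,s,_=cv2.connectedComponentsWithStats(m,connectivity=4); out=[]
    for i in range(1,n):
        if s[i,4]<amin: continue
        p=np.c_[F[l==i],P[l==i][:,2]]; (x,y),(w,h),a=cv2.minAreaRect(p[:,:2].astype(np.float32))
        if w<h: w,h,a=h,w,a+90
        a=np.radians((a+90)%180-90); d=(p[:,:2]-[x,y])@[np.cos(a),np.sin(a)]
        out.append(np.round([x,y,a,w,h,*np.percentile(p[:,2],[2,50,98]),np.polyfit(d,p[:,2],1)[0]],2))
    return out
E
python3 - <<'E'
from h import *
pause(0.4); c=snap("wrist","w8")
for b in brass(c): print(b)
pause(0.4); c=snap("wrist","w9")
for b in brass(c): print(b)
print(read_time())
E
```

```text
[-192.22   11.43    0.4    56.57   12.42   28.8    43.46   58.41    0.55]
[-154.15  -41.52   -0.     64.75   14.2    50.65   52.14   53.62    0.  ]
[-1.5323e+02 -1.3400e+00  1.3000e-01  6.4900e+01  1.3570e+01  5.0720e+01
  5.2110e+01  5.3490e+01  0.0000e+00]
[-192.37   11.28    0.41   56.99   12.67   29.08   44.42   58.87    0.55]
[-153.99  -41.58    0.     64.88   14.12   50.57   52.1    53.6     0.  ]
[-1.5318e+02 -1.4500e+00  1.3000e-01  6.4790e+01  1.3780e+01  5.0610e+01
  5.2090e+01  5.3630e+01  0.0000e+00]
58.075
```

The third bar has settled leaning on the front rail. I'll grip it by its front part, clear of the middle bar, lay it flat on the open table, then regrasp it level.

Run:
```python
from h import *
np.set_printoptions(precision=2,suppress=True)
d=np.array([np.cos(.4),np.sin(.4)]); g=np.array([-192.3,11.4])-20*d; p=dw(*g); yaw=A+.4+np.pi/2
k=best(P3(p,110),yaw); move_gripper(0.34); move_to(P3(p,110),down(k))
print("touch",servo_line(P3(p,19),v=60,f_stop=5),read_ee_pos()[2]+TIP)
move_gripper(0,45); print("w",read_grip_width()*88)
servo_line(P3(p,120),v=100); print("w",read_grip_width()*88)
t=np.array([470,-150.]); move_to(P3(t,120),down(k)); print("w",read_grip_width()*88)
servo_line(P3(t,25),v=120); print(servo_line(P3(t,4),v=30,f_stop=3),read_ee_pos()[2]+TIP)
move_gripper(0,6); print(servo_line(P3(t,4),v=30,f_stop=9),read_ee_pos()[2]+TIP)
move_gripper(0.45,40); servo_line([*t,200],v=200)
c=snap("wrist","w10"); print(near(c,t,90),read_time())
```

```text
touch False 19.3573225170131
w 16.547935914501128
w 16.432811155928093
w 16.744427110997627
True 6.297207980661923
False 3.9228152560064515
(495.8896789550781, -138.1454620361328, np.float64(0.4499545151323922), 67.0888442993164, 15.807387351989746, np.float64(15.9432033081827)) 68.9417
```

Run:
```python
from h import *
np.set_printoptions(precision=2,suppress=True)
p=dw(-153.4,-1.4); k=best(P3(p,100),A+.13+np.pi/2); move_gripper(0.32); move_to(P3(p,100),down(k))
print("touch",servo_line(P3(p,39.5),v=80,f_stop=5)); move_gripper(0,30); print("w",read_grip_width()*88)
servo_line(P3(p,50),v=60); put(0.3,"r4",-154.8)
if take((496,-138),.45,"b4"): put(42.5,"r5",-154.8)
move_to([*dw(-150,0),200],down(A+np.pi/2)); c=snap("wrist","w11"); P=cloud(c);F=fr(P)
for b in brass(c): print(b)
m=(P[...,2]>31)&(P[...,2]<41)
for s in(-1,1):
    n=m&(abs(F[...,0]+155-17*s)<6)&(abs(F[...,1])<110); print("rail",s,F[n].mean(0))
n=(P[...,2]>50)&(P[...,2]<66)&(abs(F[...,1])<25)&(F[...,0]<-230); print("handle",F[n].min(0),F[n].max(0),read_time())
cv2.imwrite("pics/w11c.png",cv2.resize(c["frame"][60:270,130:410,::-1],(560,420)))
```

```text
touch False
w 15.983240066374458
over 15.7 30.0
down True 39.85177606563049
rack bar [-154.1  -41.3] 0.002 [66.6 16.1 52.1]
rack bar [-153.2    0.7] -0.007 [66.3 15.  52.1]
t 77.05
seen [ 496.14 -138.06    0.45   66.68   15.41   15.9 ]
touch False
w 15.5
over 15.5 40.0
down True 39.80761727179991
rack bar [-153.6  -41.1] -0.001 [66.9 16.2 52. ]
rack bar [-152.3    1. ] -0.005 [66.8 16.4 52.1]
rack bar [-152.2   43. ] -0.008 [66.5 15.3 52.1]
t 86.3083
[-154.1   -41.38    0.     64.95   14.18   50.59   52.12   53.69    0.  ]
[-153.11    0.42   -0.01   64.81   12.76   50.72   52.18   53.52    0.  ]
[-152.47   42.43   -0.     63.8    13.18   50.73   52.16   53.7     0.  ]
rail -1 [-170.19   -0.6 ]
rail 1 [-136.45   -0.35]
handle [-266.39   -7.27] [-255.1     8.05] 86.8
```

View pics/w11c.png

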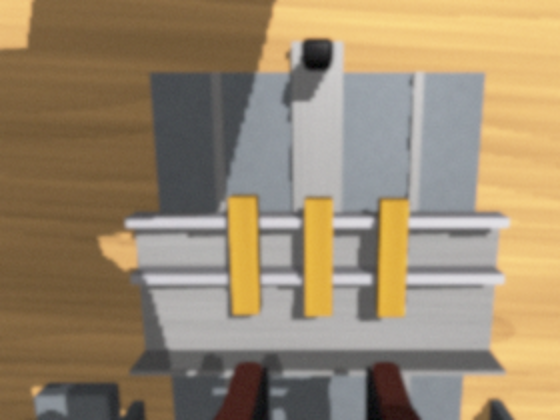

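Three bars lie square across the rails, evenly spaced, at (244,255), (318,255) and (392,257), within 1 mm of centred. Now I slide the carriage home.

Run:
```python
from h import *
np.set_printoptions(precision=2,suppress=True)
k=A+np.pi/2; p=dw(-260.7,0.4); move_gripper(0.45); move_to(P3(p,110),down(k))
print("touch",servo_line(P3(p,28),v=80,f_stop=6)); move_gripper(0,25); print("w",read_grip_width()*88)
print(servo_line(P3(dw(-118,.4),28),v=45,f_stop=16),fr(read_ee_pos()))
print(servo_line(P3(dw(-103,.4),28),v=15,f_stop=10),fr(read_ee_pos()),read_contact_force(),read_grip_width()*88)
c=snap("scene","s5"); print(read_time())
move_gripper(0.45); e=read_ee_pos(); servo_line([e[0],e[1],110-TIP],v=120)
servo_line(P3(dw(-150,0),173),v=150)
c=snap("wrist","w12"); P=cloud(c);F=fr(P)
n=(P[...,2]>53)&(P[...,2]<66)&(abs(F[...,1])<25)&(F[...,0]<-90); print("handle",F[n].min(0),F[n].max(0),read_time())
```

```text
touch False
w 15.373489249558457
False [-118.64   -0.26]
True [-107.58   -0.31] [-0.45 -0.91  4.84] 15.8431761775612
93.7833
handle [-114.6    -6.93] [-102.88    7.91] 95.9
```

View pics/w12.png

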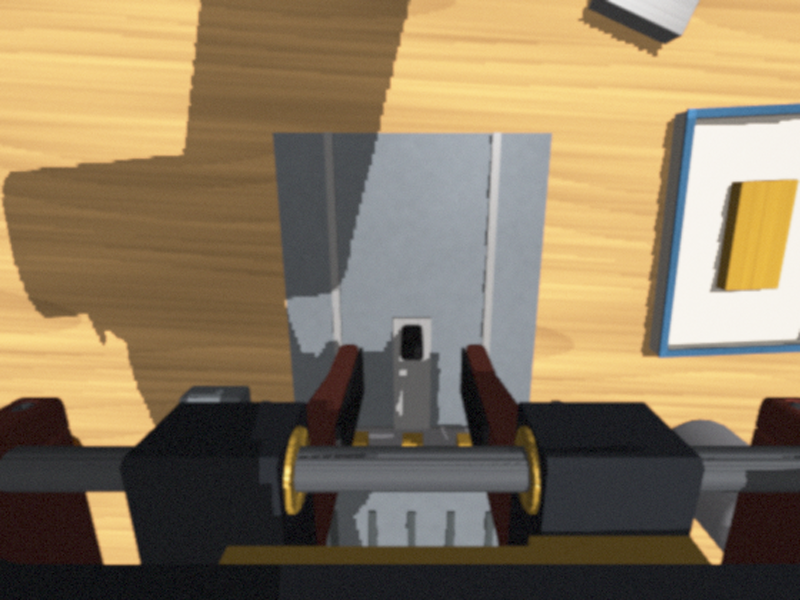

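The wrist view shows the handle home (411,340), three evenly spaced bar ends under the hood at (362,438), (411,438) and (463,438), and the plaque flat in the tray (760,235). I'll give the handle a confirming nudge, then throw the lever.

Run:
```python
from h import *
np.set_printoptions(precision=2,suppress=True)
k=A+np.pi/2; move_gripper(0,20)
servo_line(P3(dw(-150,.5),120),v=150); servo_line(P3(dw(-150,.5),30),v=100)
print("nudge",servo_line(P3(dw(-112,.5),30),v=30,f_stop=14),fr(read_ee_pos()),read_contact_force())
servo_line(P3(dw(-150,.5),30),v=80); servo_line(P3(dw(-150,.5),150),v=150)
c=camera("wrist");P=cloud(c);F=fr(P); n=(P[...,2]>53)&(P[...,2]<66)&(abs(F[...,1])<25)&(F[...,0]<-90)&(F[...,0]>-130); print("handle",F[n].min(0),F[n].max(0))
def lever(tag):
    s=snap("scene",tag);P=cloud(s);F=fr(P); m=(abs(F[...,1]+164)<14)&(abs(F[...,0]+20)<70)&(s["frame"].max(2)<60)
    for z in range(60,110,10):
        n=m&(P[...,2]>=z)&(P[...,2]<z+10)
        if n.any(): print("lever",z,F[n].mean(0),n.sum())
move_to(P3(dw(-100,-162),140),down(k)); servo_line(P3(dw(-100,-162),66),v=100)
print("push",servo_line(P3(dw(20,-162),66),v=60,f_stop=10),fr(read_ee_pos()),read_contact_force())
lever("s6"); e=read_ee_pos()
servo_line(P3(dw(-90,-162),66),v=120); servo_line(P3(dw(-90,-162),170),v=150); move_to([450,60,300],down(k)); lever("s7")
print(read_time()); s=dict(np.load("pics/s7.npz"))["frame"]
cv2.imwrite("pics/s7c.png",cv2.resize(s[150:330,230:470,::-1],(800,600),interpolation=cv2.INTER_CUBIC))
```

```text
nudge True [-127.73    0.38] [ 0.08 -0.27 -0.82]Traceback (most recent call last):
  File "<stdin>", line 7, in <module>
    return umr_minimum(a, axis, None, out, keepdims, initial, where)
ValueError: zero-size array to reduction operation minimum which has no identity
```

The nudge met the stop at 14 N with no travel, so the carriage is home. The failure was only in my readout, because the closed fingers hid the handle. Now the lever.

Run:
```python
from h import *
np.set_printoptions(precision=2,suppress=True)
k=A+np.pi/2
def lever(tag):
    s=snap("scene",tag);P=cloud(s);F=fr(P); m=(abs(F[...,1]+164)<14)&(abs(F[...,0]+20)<70)&(s["frame"].max(2)<60)
    for z in range(60,110,10):
        n=m&(P[...,2]>=z)&(P[...,2]<z+10)
        if n.any(): print("lever",z,F[n].mean(0),n.sum())
servo_line(P3(dw(-150,.5),170),v=150)
move_to(P3(dw(-100,-162),140),down(k)); servo_line(P3(dw(-100,-162),66),v=100)
print("push",servo_line(P3(dw(20,-162),66),v=60,f_stop=10),fr(read_ee_pos()),read_contact_force())
servo_line(P3(dw(-90,-162),66),v=120); servo_line(P3(dw(-90,-162),170),v=150); move_to([450,60,300],down(k)); lever("s7")
print(read_time()); s=dict(np.load("pics/s7.npz"))["frame"]
cv2.imwrite("pics/s7c.png",cv2.resize(s[150:330,230:470,::-1],(800,600),interpolation=cv2.INTER_CUBIC))
```

```text
push True [ -12.72 -161.96] [-3.3  -1.06  3.48]
lever 60 [   4.17 -164.84] 1
lever 70 [  18.24 -169.41] 5
lever 80 [  17.45 -169.06] 38
lever 90 [  13.55 -165.37] 32
106.35
```

View pics/s7c.png

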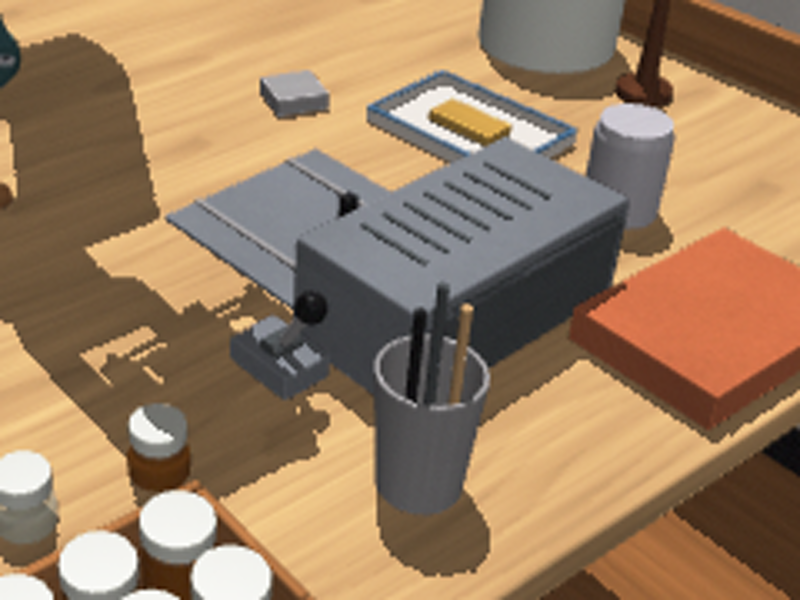

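The scene view shows the lever leaning away at its stop (310,305), the carriage home, the plaque flat in the tray (470,120), and the bystanders in place. Handing in.

```bash
python3 -c "
from h import *
print(job_done(),read_time())"
```

```text
the job is handed in; nothing more can be done
the job is handed in; nothing more can be done
```

The job is handed in at about 106 s of robot time: the plaque lies flat in the tray, all three bars found are centred across the rails with 26 mm gaps, the carriage was then pushed home against its stop, and the lever was thrown to its stop last; one bar was knocked over mid-run and re-laid before the carriage went in.

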